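# Build the reducing column on the wide vacuum port

## Task

Close off the wide port with a reducing column, built in this order: the wide centring ring on the port, the conical reducer with its wide end down on that ring, the narrow centring ring on top of the reducer, and the cap with the knob on top of all. Seat every part fully and level before the next one goes on, lower the parts into place instead of dropping them, and leave the wrench, the clamp and the gauge where they lie.

Things in the scene. Friction and masses are not known exactly. Their poses are not given: they have to be found in the camera images.
- wide_port: Fixed upright steel stub, the taller of two: bolted round foot 110 mm in diameter, 12 mm thick; tube; on top a round flange 54 mm in diameter, its top face 60 mm above the bench, with an open bore 42 mm in diameter, 12 mm deep. Origin: centre of its underside, on the bench; z up. The column is built here.
- narrow_port: Fixed upright steel stub like the other but smaller: foot 90 mm in diameter, top flange 40 mm in diameter, 45 mm above the bench, bore 28 mm, 12 mm deep. It has no part in this job. Origin: centre of its underside; z up.
- wide_ring: Larger loose centring ring, 60 g: aluminium disc 60 mm across, 8 mm thick, black seals, grey filter middle; on each face a tapered nose 7 mm long, 39 mm across at the disc, 32 at its end, self-centring in a 42 mm bore. Same either way up. Origin: middle of the ring, 11 mm above the bench as it lies (disc 7 to 15 mm up); z is its axis. Seated, its origin is 4 mm above the port's top face.
- reducer: Loose conical steel pipe piece, 50 mm high, 220 g, standing wide end down: lower flange 54 mm across, 10 mm thick, 42 mm bore, 10 mm deep; cone and neck (34 mm); upper flange 40 mm across (40 to 50 mm up), good to grip, with a 28 mm bore, 10 mm deep. Origin: centre of its underside; z up. Seated, its underside rests on the wide ring's disc, 8 mm above the port's top face.
- narrow_ring: Smaller loose centring ring, 35 g: aluminium disc 46 mm across, 8 mm thick, black seals, grey filter middle; on each face a tapered nose 7 mm long, 25 mm across at the disc, 19 at its end, self-centring in a 28 mm bore. Same either way up. Origin: middle of the ring, 11 mm above the bench as it lies (disc 7 to 15 mm up); z is its axis. Seated, its origin is 4 mm above the reducer's top face.
- cap: Loose steel cap, 120 g: disc 44 mm across, 13 mm thick, with a 28 mm recess 9 mm deep in its underside; on top an upright round knob 20 mm across, 25 mm high (13 to 38 mm above the underside), to grip it by. Origin: centre of its underside; z up. Seated, its underside rests on the narrow ring's disc, 8 mm above the reducer's top face.
- wrench: Bystander: steel wrench 170 mm long lying flat on the bench along its x axis; origin at its middle, underside. Leave it alone.
- clamp: Bystander: round aluminium quick clamp about 80 mm across and 18 mm high, lying on the bench; origin at the centre of its underside. Leave it alone.
- gauge: Bystander: upright vacuum gauge with a grey round housing, 48 mm in diameter, 104 mm high; origin at the centre of its underside. Leave it alone.
Mind the look-alikes: they are no part of the job. Leave any turquoise or yellow look-alike of the cap alone.

How it is judged:
By the outcome, as a careful person would: the job done as asked, in the order asked, and still so for the second after the job is handed in, with the robot touching nothing.
It also fails if it takes over 120 s, if anything falls off the work surface, if the arm or the gripper's body presses on something with over 40 N, if the wrist force passes 120 N, or if a joint passes its speed limit or range.

## Robot

A 6-joint arm with a two-finger parallel gripper is mounted at the origin on the work surface. World frame = base frame: x ahead of the robot, y to its left, z up, the work surface at z = 0. Lengths are in m, angles in rad, forces in N, time in s.
With the tool pointing down it reaches from about 0.275 to 0.875 m from the base axis. Payload 12.5 kg.
Tool frame: the origin (TCP) lies midway between the tips of the shut fingers; the grasp point (between the pads) lies 19 mm behind it; z points along the fingers, y is the direction in which the jaws open and shut (so a half turn about z gives the same grasp; the last joint's range is limited). The gripper opens to 85 mm and grips with 20 to 120 N. Pads are 22 mm wide; open, the fingers measure 114 mm over their backs; the gripper's body (76 mm by 85 mm) begins 54 mm behind the grasp point. The pads swing forward as they close: fully open they stand 13 mm farther back than shut.
Start: joints at [-1.242, 0.351, 1.652, -0, 1.139, -0.085], TCP at [0.221, -0.504, 0.231] pointing down, gripper open.
Joint ranges: [-2.75, 2.75], [-0.79, 2.1], [0.01, 2.65], [-1.57, 4.71], [0.07, 3.14], [-2.87, 2.87]. Speed limits (rad/s): [2.22, 2.22, 2.79, 3.14, 3.14, 3.14].

## Interface

Orientations are given as a unit quaternion [w, x, y, z].
In Python, from cell import sense, grab_frame, ctrl gives the robot as it stands.
- The arm moves only by the shell command python3 -m creep 'ROWS' [FORCE]. ROWS is JSON, a list that holds one entry, the list of rows, each a list of 7 numbers: the shift along the world's x, y, z in m, then the turn, a rotation vector about the world's x, y, z in degrees, then the opening, from -1 (shut) to 1 (fully open), so that 0 is half open. In form: [[[tx, ty, tz, rx, ry, rz, grip], ...]]. A call has 1 to 5 rows; each row is the pose to reach, as a shift and turn from the pose commanded when the call began; what a row does not reach only later rows make up. A row lasts 1/12 s, in which the tool goes at most 41.7 mm and 7.16 degrees, less where a joint would pass 70% of its speed; a pose out of reach is approached as far as the arm can. A call with a gripper value outside its range is refused whole. The fingers move at their own pace and stop on an object; FORCE is the grip in N (left out, the last holds). Time passes only in rows, so rows that repeat a pose let the fingers close. It gives the time, the measured TCP pose, the force and the opening at its end, in the units of the state.
- sense(): the state, without advancing time (a new reading comes with each control period).
- grab_frame(name): name is "scene" or "top" or "wrist"; returns a dict with "pixels" (384x512x3 uint8, red, green, blue), "fx", "fy", "cx", "cy" (pixels), "world_from_camera" (4x4, takes a point from camera to world coordinates). Camera axes: x right, y up, looking along -z (the intrinsics and any distortion apply to the point x, -y, -z); pixel columns grow to the right and rows downward; lengths in m; the calibration is good to about 2 mm. The wrist camera is an equidistant fisheye: a pixel r from the principal point sees the ray r / f radians off the axis. A picture is of the moment at which its call begins. There is no depth.
- ctrl.close_job(): hands the job in, once; it reports no verdict.
The state is a dict: "t": time; "joints": joint angles; "dq": joint speeds; "tau": joint torques, N m; "ee_pos": TCP position; "eef_rot": TCP orientation; "wrist_force": force on the tool from outside, world axes, zero at the start; "torque": the same for the moment, N m; "gripper_width": finger opening in m.
Only numpy, scipy, OpenCV 4.12 (cv2) and the standard library are available. Lean on these libraries where they do the work, as an engineer would, in place of code of your own. Each camera call takes 0.05 s, during which the arm holds its last target. There are 200 camera calls.

## Working session

There is one attempt and no reset: what is moved stays moved. The work goes in short steps, Python scripts to look and compute and a shell command to move; the robot and the scene stay as the last step left them, time stands still between calls to the robot, and variables do not carry over. Pictures are saved under pics/ and viewed, about 12 in all and at most 16, crops included, and the job is handed in when it is done.

```bash
ls; mkdir -p pics; cat > h.py <<'E'
import numpy as np, cv2
from cell import sense, grab_frame, ctrl
def shot(n,f=None):
    d=grab_frame(n); np.save('pics/%s.npy'%(f or n),{k:(np.array(v)) for k,v in d.items()},allow_pickle=True)
    cv2.imwrite('pics/%s.png'%(f or n),d['pixels'][:,:,::-1]); return d
def load(f): return np.load('pics/%s.npy'%f,allow_pickle=True).item()
def ray(d,u,v,fish=False):
    x=(u-d['cx'])/d['fx'];y=(v-d['cy'])/d['fy']
    if fish:
        t=np.hypot(x,y);s=np.sin(t)/t if t>1e-9 else 1;r=np.array([x*s,-y*s,-np.cos(t)])
    else: r=np.array([x,-y,-1.])
    M=np.array(d['world_from_camera']);return M[:3,3],M[:3,:3]@r
def at(d,u,v,z,fish=False):
    o,r=ray(d,u,v,fish);return (o+r*(z-o[2])/r[2])[:2].round(4)
E
python3 - <<'E'
from h import *
a=shot('top','top0');b=shot('scene','scene0')
for d in(a,b):print({k:np.array(v).round(3).tolist() for k,v in d.items() if k!='pixels'})
print(sense())
cv2.imwrite('pics/top0b.png',cv2.resize(a['pixels'][:,:,::-1],(800,600),interpolation=cv2.INTER_CUBIC))
E
```

```text
pics
{'fx': 431.676, 'fy': 431.676, 'cx': 254.855, 'cy': 197.099, 'world_from_camera': [[0.0, 0.991, -0.137, 0.408], [-1.0, 0.003, 0.019, -0.004], [0.019, 0.137, 0.99, 1.08], [0.0, 0.0, 0.0, 1.0]]}
{'fx': 387.327, 'fy': 387.327, 'cx': 252.492, 'cy': 187.776, 'world_from_camera': [[0.231, -0.568, 0.79, 1.526], [0.973, 0.136, -0.186, -0.226], [-0.002, 0.812, 0.584, 0.743], [0.0, 0.0, 0.0, 1.0]]}
{'t': 0.1, 'joints': array([-1.24158984e+00,  3.51184582e-01,  1.65237741e+00, -4.85376521e-07,
        1.13909789e+00, -8.46061246e-02]), 'dq': array([ 5.96054880e-04, -1.61849758e-03, -3.35222573e-04, -8.61819101e-04,
       -4.25207846e-05,  4.46993767e-04]), 'tau': array([ 1.46661532e-03, -5.06830108e+01, -2.91872692e+01, -6.35123774e-05,
        2.61283021e-03, -1.58073863e-06]), 'ee_pos': array([ 0.22107757, -0.50327731,  0.23080445]), 'eef_rot': array([-5.29603791e-04,  9.78670985e-01,  2.05433247e-01, -6.53175416e-05]), 'wrist_force': array([-0.20158289, -0.8471172 , -0.21363986]), 'torque': array([-0.05247025, -0.00923537, -0.01886957]), 'gripper_width': 0.0855721468533867}
```

View pics/top0b.png

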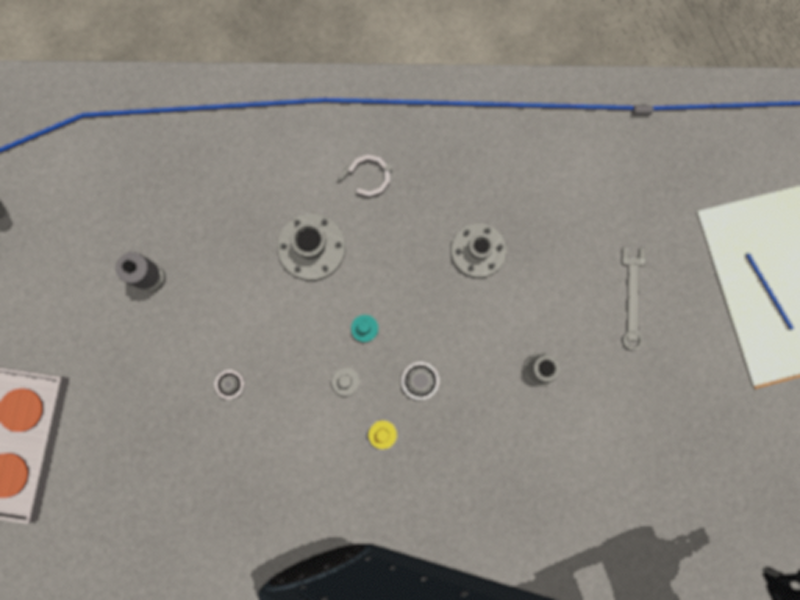

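View pics/scene0.png

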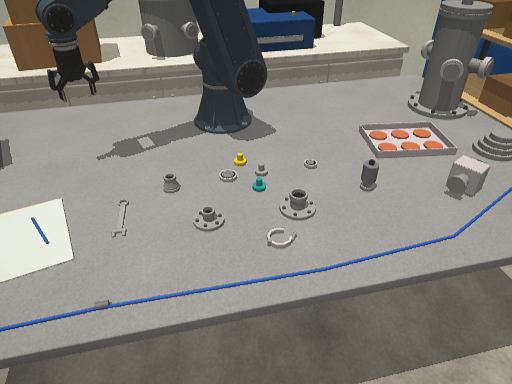

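The top view (800x600) shows the wide port flange at (309,239), wide ring at (420,381), reducer top at (545,368), narrow ring at (229,384) and steel cap knob at (344,380). The turquoise and yellow caps are at (364,328) and (382,435).

```bash
python3 - <<'E'
from h import *
d=load('top0');k=.64
for n,u,v,z in [('port',309,239,.06),('portfoot',311,246,.012),('wring',420.5,380.5,.015),('red',545,368,.05),('nring',229,384,.015),('cap',344,380,.038),('teal',364,328,.02),('yel',382,435,.02),('gauge',131,267,.104),('nport',481,245,.045)]:
    print(n,at(d,u*k,v*k,z))
import cell,inspect
w=shot('wrist','w0');print({k:np.array(v).round(3).tolist() for k,v in w.items() if k!='pixels'})
E
```

```text
port [0.6563 0.1145]
portfoot [0.6564 0.1166]
wring [ 0.4402 -0.0593]
red [ 0.4583 -0.2482]
nring [0.4346 0.2402]
cap [0.4402 0.0594]
teal [0.5225 0.0299]
yel [0.3562 0.0009]
gauge [0.6024 0.3683]
nport [ 0.6515 -0.154 ]
{'fx': 297.319, 'fy': 297.319, 'cx': 255.447, 'cy': 188.448, 'world_from_camera': [[0.402, 0.873, 0.276, 0.291], [-0.916, 0.384, 0.12, -0.473], [-0.001, -0.301, 0.954, 0.374], [0.0, 0.0, 0.0, 1.0]]}
```

View pics/w0.png

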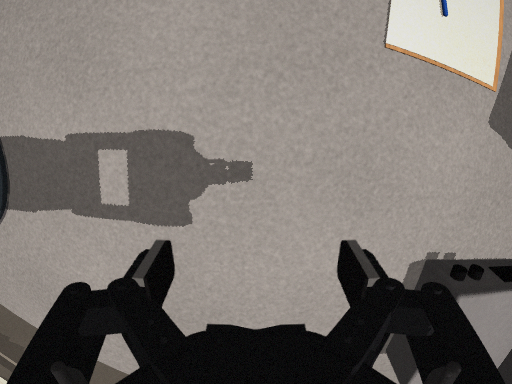

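```bash
R='' ; python3 -m creep '[[[0.03,0.06,0,0,0,-6,1],[0.045,0.09,0,0,0,-12,1],[0.06,0.12,0,0,0,-18,1],[0.073,0.148,0,0,0,-23.7,1],[0.073,0.148,0,0,0,-23.7,1]]]' 60; python3 -m creep '[[[0.016,0.032,0,0,0,0,1],[0.032,0.065,0,0,0,0,1],[0.048,0.098,0,0,0,0,1],[0.06,0.125,0,0,0,0,1],[0.073,0.148,0,0,0,0,1]]]'; python3 -m creep '[[[0.016,0.032,-0.02,0,0,0,1],[0.032,0.065,-0.04,0,0,0,1],[0.048,0.098,-0.06,0,0,0,1],[0.06,0.125,-0.07,0,0,0,1],[0.073,0.148,-0.08,0,0,0,1]]]'; python3 -m creep '[[[0,0,0,0,0,0,1],[0,0,0,0,0,0,1]]]'
python3 - <<'E'
from h import *
d=shot('wrist','w1');s=sense();print(s['joints'].round(3))
cv2.imwrite('pics/w1b.png',cv2.resize(d['pixels'][:,:,::-1],(800,600),interpolation=cv2.INTER_CUBIC))
E
```

```text
t: 0.57
ee_pos: [0.2957, -0.3506, 0.2311]
eef_rot: [-0.001, 1.0, -0.003, -0.0]
wrist_force: [0.8, -1.2, 1.1]
gripper_width: 0.0855
t: 0.98
ee_pos: [0.3674, -0.2058, 0.2313]
eef_rot: [-0.0, 1.0, 0.001, -0.0]
wrist_force: [0.0, -0.7, 0.2]
gripper_width: 0.0852
t: 1.4
ee_pos: [0.4402, -0.0576, 0.1502]
eef_rot: [-0.0, 1.0, 0.001, -0.001]
wrist_force: [-0.4, -1.4, 1.2]
gripper_width: 0.0856
t: 1.57
ee_pos: [0.4402, -0.0588, 0.1507]
eef_rot: [-0.0, 1.0, 0.001, -0.001]
wrist_force: [0.1, -0.8, 1.0]
gripper_width: 0.0853
[-0.239  0.274  1.992 -0.     0.876  1.33 ]
```

View pics/w1b.png

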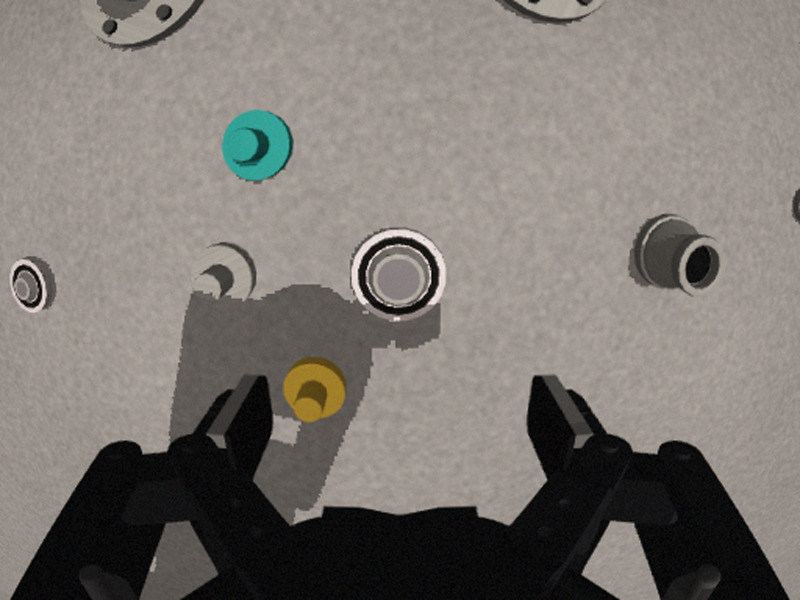

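The wide ring's rim is centred at about (398.5,274.5). The jaws straddle it, and the cap, reducer and narrow ring are also in view.

```bash
python3 - <<'E'
from h import *
d=load('w1');k=.64
for n,u,v,z in [('wring',398.5,274.5,.013),('red',699,264,.05),('nring',30,285,.013),('cap disc',221,280,.013)]: print(n,at(d,u*k,v*k,z,1))
E
```

```text
wring [ 0.4412 -0.0588]
red [ 0.4604 -0.2472]
nring [0.4351 0.2382]
cap disc [0.4377 0.0584]
```

```bash
python3 -m creep '[[[0.001,0,-0.03,0,0,0,1],[0.001,0,-0.06,0,0,0,1],[0.001,0,-0.09,0,0,0,1],[0.001,0,-0.12,0,0,0,1],[0.001,0,-0.135,0,0,0,1]]]'; python3 -m creep '[[[0,0,-0.008,0,0,0,1],[0,0,-0.0155,0,0,0,1],[0,0,-0.0155,0,0,0,1],[0,0,-0.0155,0,0,0,0.35],[0,0,-0.0155,0,0,0,0]]]' 40;  python3 -m creep '[[[0,0,0,0,0,0,-0.2],[0,0,0,0,0,0,-0.2],[0,0,0,0,0,0,-0.2],[0,0,0,0,0,0,-0.2],[0,0,0,0,0,0,-0.2]]]';python3 -m creep '[[[0,0,0,0,0,0,-0.2],[0,0,0,0,0,0,-0.2],[0,0,0.01,0,0,0,-0.2],[0,0,0.025,0,0,0,-0.2],[0,0,0.04,0,0,0,-0.2]]]'
python3 - <<'E'
from h import *
d=shot('wrist','w2');cv2.imwrite('pics/w2b.png',d['pixels'][100:384,80:430,::-1].repeat(2,0).repeat(2,1))
E
```

```text
t: 2.03
ee_pos: [0.4399, -0.0606, 0.0142]
eef_rot: [-0.0, 1.0, -0.001, -0.001]
wrist_force: [-0.9, 0.2, 0.7]
gripper_width: 0.0855
t: 2.45
ee_pos: [0.4418, -0.0599, 0.0018]
eef_rot: [0.0, 1.0, 0.0, 0.001]
wrist_force: [-0.4, -0.6, 1.0]
gripper_width: 0.064
t: 2.87
ee_pos: [0.4418, -0.0599, 0.0022]
eef_rot: [0.0, 1.0, 0.0, 0.001]
wrist_force: [-3.0, -1.9, 12.0]
gripper_width: 0.0581
t: 3.28
ee_pos: [0.4412, -0.0595, 0.0421]
eef_rot: [0.0, 1.0, 0.0, 0.0]
wrist_force: [-0.7, 0.0, -0.7]
gripper_width: 0.058
```

View pics/w2b.png

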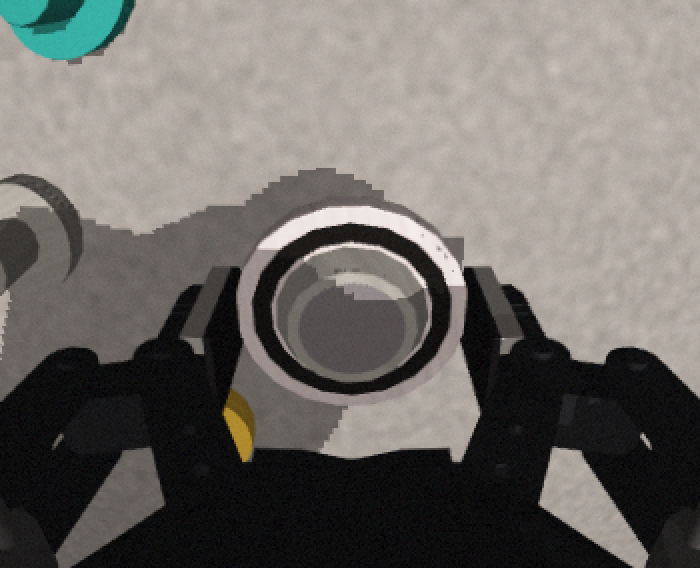

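```bash
python3 - <<'E'
from h import *
d=load('w2');f=lambda u,v,z:at(d,u/2+80,v/2+100,z,1)
for p in [(350,207),(350,403),(238,310),(467,310)]: print(f(*p,.055))
E
```

```text
[ 0.4694 -0.0596]
[ 0.4114 -0.0596]
[ 0.4413 -0.0311]
[ 0.4412 -0.0894]
```

```bash
python3 -m creep '[[[0,0,0.03,0,0,0,-0.2],[0.01,0.01,0.06,0,0,0,-0.2],[0.03,0.03,0.08,0,0,0,-0.2],[0.06,0.05,0.09,0,0,0,-0.2],[0.085,0.07,0.09,0,0,0,-0.2]]]'; python3 -m creep '[[[0.02,0.02,0,0,0,0,-0.2],[0.04,0.04,0,0,0,0,-0.2],[0.055,0.055,0,0,0,0,-0.2],[0.055,0.065,0,0,0,0,-0.2],[0.055,0.065,0,0,0,0,-0.2]]]'
python3 - <<'E'
from h import *
d=shot('wrist','w3');cv2.imwrite('pics/w3b.png',cv2.resize(d['pixels'][:,:,::-1],(800,600),interpolation=cv2.INTER_CUBIC))
E
```

```text
t: 3.75
ee_pos: [0.5289, 0.0113, 0.1346]
eef_rot: [0.0, 1.0, -0.0, 0.003]
wrist_force: [0.4, -0.3, -0.3]
gripper_width: 0.058
t: 4.17
ee_pos: [0.5811, 0.077, 0.1311]
eef_rot: [-0.0, 1.0, 0.001, 0.0]
wrist_force: [-0.4, 0.5, -1.0]
gripper_width: 0.0581
```

View pics/w3b.png

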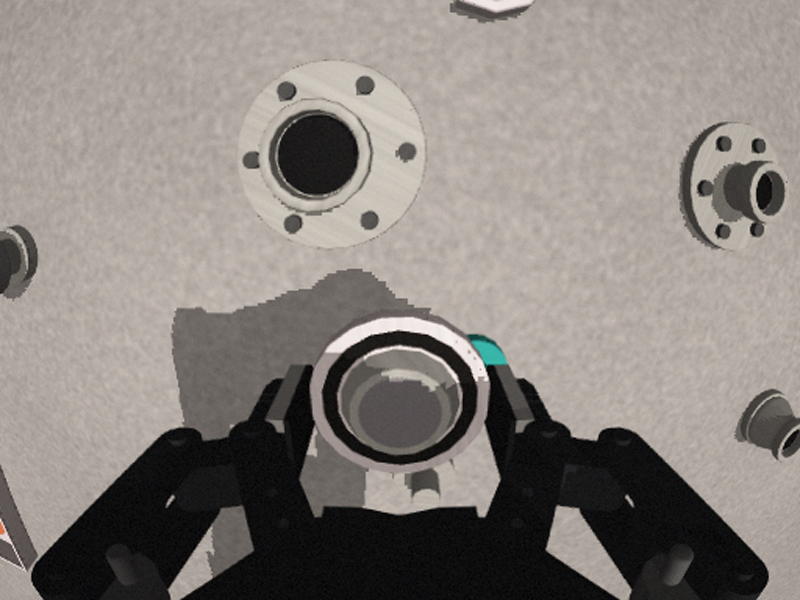

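The port flange and bore are centred at about (317,155). The ring in the jaws is level.

```bash
python3 - <<'E'
from h import *
d=load('w3');k=.64
for p in [(317,155),(275,155),(360,155),(317,112),(317,198)]: print(at(d,p[0]*k,p[1]*k,.06,1))
print(at(d,332*k,153*k,.012,1), sense()['ee_pos'])
E
```

```text
[0.6571 0.1145]
[0.658  0.1345]
[0.6567 0.0947]
[0.6772 0.1143]
[0.6371 0.115 ]
[0.6579 0.1144] [0.5805757  0.07594647 0.13096788]
```

```bash
python3 -m creep '[[[0.025,0.012,0,0,0,0,-0.2],[0.05,0.025,0,0,0,0,-0.2],[0.0765,0.0385,0,0,0,0,-0.2],[0.0765,0.0385,0,0,0,0,-0.2],[0.0765,0.0385,-0.02,0,0,0,-0.2]]]'; python3 -m creep '[[[0,0,-0.02,0,0,0,-0.2],[0,0,-0.035,0,0,0,-0.2],[0,0,-0.043,0,0,0,-0.2],[0,0,-0.043,0,0,0,-0.2],[0,0,-0.043,0,0,0,-0.2]]]';  python3 -m creep '[[[0,0,-0.003,0,0,0,-0.2],[0,0,-0.006,0,0,0,-0.2],[0,0,-0.009,0,0,0,-0.2],[0,0,-0.009,0,0,0,-0.2]]]'
```

```text
t: 4.63
ee_pos: [0.6597, 0.1136, 0.1141]
eef_rot: [-0.0, 1.0, 0.0, 0.003]
wrist_force: [0.3, 0.6, -1.1]
gripper_width: 0.0579
t: 5.05
ee_pos: [0.6575, 0.1133, 0.0684]
eef_rot: [0.0, 1.0, -0.0, -0.0]
wrist_force: [0.3, 0.1, 1.0]
gripper_width: 0.0581
t: 5.38
ee_pos: [0.6575, 0.1139, 0.0585]
eef_rot: [-0.0, 1.0, 0.0, -0.0]
wrist_force: [-0.1, 0.5, -0.2]
gripper_width: 0.0581
```

```bash
python3 -m creep '[[[0,0,-0.001,0,0,0,-0.2],[0,0,-0.0025,0,0,0,-0.2],[0,0,-0.0025,0,0,0,-0.2]]]';  python3 -m creep '[[[0,0,-0.001,0,0,0,-0.2],[0,0,-0.001,0,0,0,-0.2]]]'; python3 -m creep '[[[0,0,-0.001,0,0,0,-0.2],[0,0,-0.001,0,0,0,-0.2]]]'
```

```text
t: 5.63
ee_pos: [0.658, 0.1143, 0.0566]
eef_rot: [-0.0, 1.0, 0.0, 0.001]
wrist_force: [0.3, 3.0, 1.1]
gripper_width: 0.0575
t: 5.8
ee_pos: [0.6582, 0.1145, 0.0559]
eef_rot: [-0.0, 1.0, 0.0, 0.001]
wrist_force: [0.3, 4.3, 4.4]
gripper_width: 0.0579
t: 5.97
ee_pos: [0.6583, 0.1147, 0.0554]
eef_rot: [-0.0, 1.0, 0.0, 0.001]
wrist_force: [-0.6, 4.7, 8.1]
gripper_width: 0.0577
```

```bash
python3 -m creep '[[[0,0,0,0,0,0,0.5],[0,0,0,0,0,0,0.7],[0,0,0,0,0,0,1],[0,0,0,0,0,0,1],[0,0,0,0,0,0,1]]]';  python3 -m creep '[[[0,0,0.01,0,0,0,1],[0,0,0.03,0,0,0,1],[0,0,0.06,0,0,0,1],[0,0,0.085,0,0,0,1],[-0.03,-0.02,0.085,0,0,0,1]]]'; python3 -m creep '[[[-0.02,-0.02,0,0,0,0,1],[-0.045,-0.04,0,0,0,0,1],[-0.045,-0.04,0,0,0,0,1]]]'
python3 - <<'E'
from h import *
d=shot('wrist','w4');cv2.imwrite('pics/w4b.png',cv2.resize(d['pixels'][0:240,60:380,::-1],(800,600),interpolation=cv2.INTER_CUBIC))
E
```

```text
t: 6.38
ee_pos: [0.6575, 0.1138, 0.0541]
eef_rot: [0.0, 1.0, 0.0, -0.0]
wrist_force: [0.6, 0.7, -0.5]
gripper_width: 0.0854
t: 6.8
ee_pos: [0.6333, 0.096, 0.1458]
eef_rot: [-0.001, 1.0, 0.001, 0.006]
wrist_force: [2.6, 0.7, 0.6]
gripper_width: 0.0851
t: 7.05
ee_pos: [0.5791, 0.0515, 0.1398]
eef_rot: [0.0, 1.0, -0.001, -0.001]
wrist_force: [-0.1, -0.5, -0.2]
gripper_width: 0.0856
```

View pics/w4b.png

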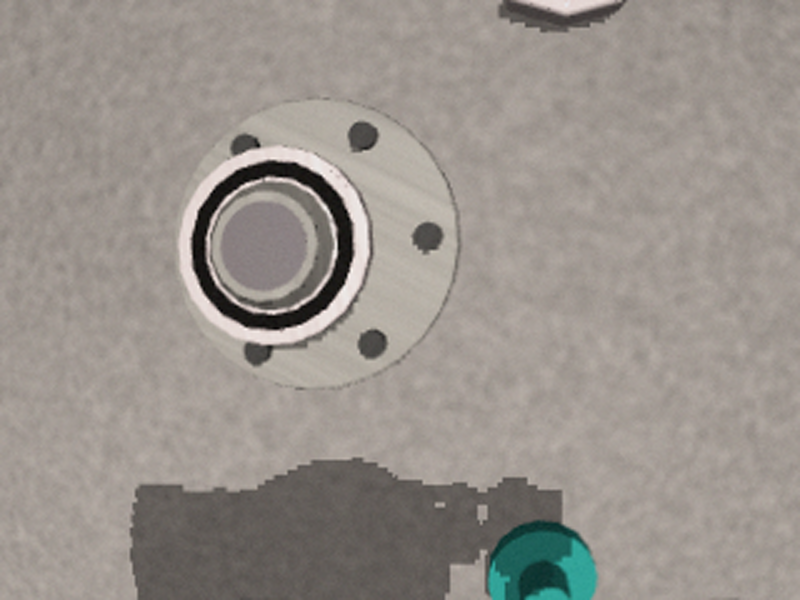

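The ring lies on the port, rim at x 180–371, y 147–345 in this crop.

```bash
python3 - <<'E'
from h import *
d=load('w4')
for p in [(180,246),(371,246),(275,146),(275,345)]: print(at(d,p[0]*.4+60,p[1]*.4,.067,1))
E
```

```text
[0.6589 0.1442]
[0.6555 0.0848]
[0.6867 0.1131]
[0.6271 0.1149]
```

```bash
python3 -m creep '[[[-0.014,-0.035,0,0,0,0,1],[-0.028,-0.07,0,0,0,0,1],[-0.042,-0.105,0,0,0,0,1],[-0.056,-0.14,0,0,0,0,1],[-0.06,-0.17,0,0,0,0,1]]]';  python3 -m creep '[[[-0.014,-0.035,0,0,0,0,1],[-0.028,-0.07,0,0,0,0,1],[-0.042,-0.105,0,0,0,0,1],[-0.06,-0.13,0,0,0,0,1],[-0.06,-0.13,0,0,0,0,1]]]'
python3 - <<'E'
from h import *
d=shot('wrist','w5');cv2.imwrite('pics/w5b.png',cv2.resize(d['pixels'][90:330,96:416,::-1],(800,600),interpolation=cv2.INTER_CUBIC));print(sense()['ee_pos'])
E
```

```text
t: 7.52
ee_pos: [0.5218, -0.1176, 0.1399]
eef_rot: [0.0, 1.0, 0.0, 0.0]
wrist_force: [0.1, 0.5, 0.6]
gripper_width: 0.0854
t: 7.93
ee_pos: [0.4613, -0.2499, 0.1399]
eef_rot: [0.001, 1.0, -0.002, 0.0]
wrist_force: [0.3, -0.5, -0.4]
gripper_width: 0.0856
[ 0.46234359 -0.24809999  0.13985441]
```

View pics/w5b.png

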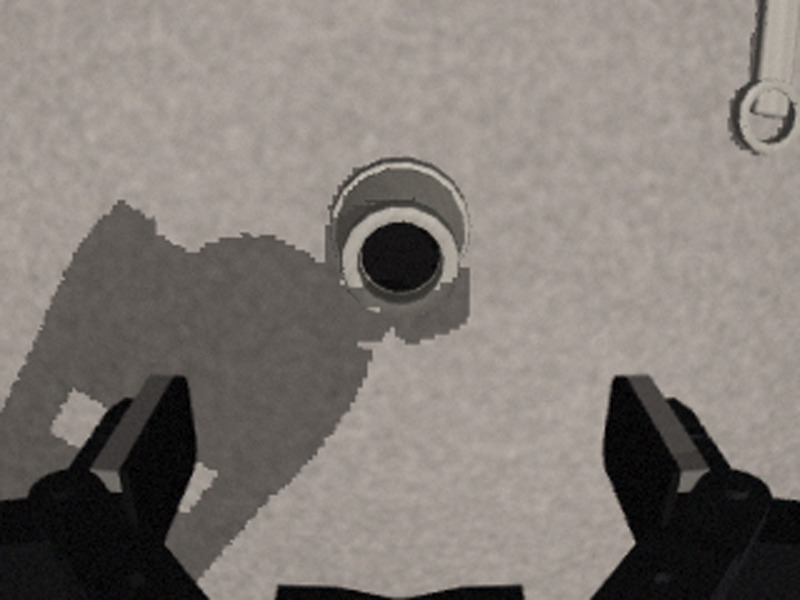

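```bash
python3 - <<'E'
from h import *
d=load('w5')
for p in [(400.5,258),(342,258),(459,258)]: print(at(d,p[0]*.4+96,p[1]*.4+90,.05,1))
E
```

```text
[ 0.4604 -0.2509]
[ 0.4605 -0.2316]
[ 0.4603 -0.2703]
```

```bash
python3 -m creep '[[[-0.001,-0.001,-0.03,0,0,0,1],[-0.001,-0.001,-0.06,0,0,0,1],[-0.001,-0.001,-0.09,0,0,0,1],[-0.001,-0.001,-0.105,0,0,0,1],[-0.001,-0.001,-0.11,0,0,0,1]]]'; python3 -m creep '[[[0,0,0,0,0,0,1],[0,0,0,0,0,0,0.3],[0,0,0,0,0,0,0.1],[0,0,0,0,0,0,0],[0,0,0,0,0,0,-0.2]]]' 60;  python3 -m creep '[[[0,0,0,0,0,0,-0.5],[0,0,0,0,0,0,-0.5],[0,0,0,0,0,0,-0.5],[0,0,0,0,0,0,-0.5],[0,0,0,0,0,0,-0.5]]]';python3 -m creep '[[[0,0,0,0,0,0,-0.5],[0,0,0,0,0,0,-0.5],[0,0,0.01,0,0,0,-0.5],[0,0,0.025,0,0,0,-0.5],[0,0,0.04,0,0,0,-0.5]]]'; python3 -m creep '[[[0,0,0.03,0,0,0,-0.5],[0,0,0.06,0,0,0,-0.5],[0,0,0.09,0,0,0,-0.5],[0,0,0.1,0,0,0,-0.5],[0,0,0.1,0,0,0,-0.5]]]'
python3 - <<'E'
from h import *
d=shot('wrist','w6');cv2.imwrite('pics/w6b.png',cv2.resize(d['pixels'][120:360,96:416,::-1],(800,600),interpolation=cv2.INTER_CUBIC));print(sense()['ee_pos'])
E
```

```text
t: 8.4
ee_pos: [0.4616, -0.2456, 0.0271]
eef_rot: [-0.001, 1.0, 0.001, -0.001]
wrist_force: [-0.2, 0.0, 0.4]
gripper_width: 0.0853
t: 8.82
ee_pos: [0.4623, -0.2475, 0.0304]
eef_rot: [0.001, 1.0, 0.0, 0.001]
wrist_force: [0.5, -2.3, 2.7]
gripper_width: 0.0392
t: 9.23
ee_pos: [0.4624, -0.2475, 0.0306]
eef_rot: [0.001, 1.0, 0.0, 0.001]
wrist_force: [-1.9, 1.6, 10.6]
gripper_width: 0.0374
t: 9.65
ee_pos: [0.4614, -0.2469, 0.0702]
eef_rot: [-0.0, 1.0, 0.0, -0.0]
wrist_force: [-0.2, -0.2, -2.8]
gripper_width: 0.0373
t: 10.07
ee_pos: [0.4626, -0.2477, 0.172]
eef_rot: [0.001, 1.0, 0.0, 0.002]
wrist_force: [0.0, -0.4, -1.7]
gripper_width: 0.0371
[ 0.46176182 -0.24714081  0.16987113]
```

View pics/w6b.png

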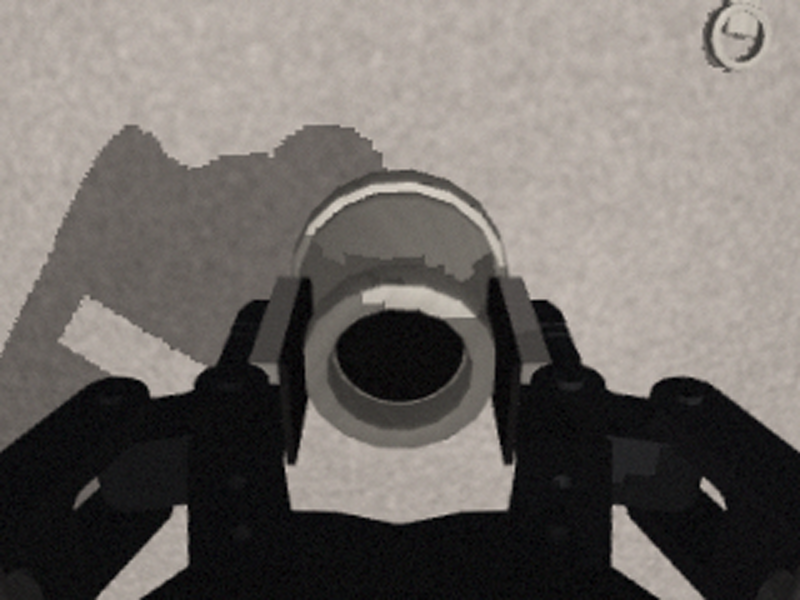

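Reducer in hand; top flange spans x 305–495, y 283–447 in the crop. Checking its offset and tilt.

```bash
python3 - <<'E'
from h import *
d=load('w6')
f=lambda u,v,z:at(d,u*.4+96,v*.4+120,z,1)
for p in [(400,283),(400,447),(305,365),(495,365)]: print(f(*p,.190))
print('lower flange', f(400,171,.140),f(400,183,.150),f(294,265,.145),f(507,265,.145))
E
```

```text
[ 0.4778 -0.2482]
[ 0.4389 -0.2482]
[ 0.4595 -0.2294]
[ 0.4595 -0.267 ]
lower flange [ 0.4842 -0.2484] [ 0.4843 -0.2484] [ 0.4609 -0.2216] [ 0.4608 -0.2755]
```

```bash
python3 -m creep '[[[0.008,0.014,0,0,0,0,-0.5],[0.02,0.036,0,0,0,0,-0.5],[0.035,0.065,0,0,0,0,-0.5],[0.05,0.092,0,0,0,0,-0.5],[0.066,0.12,0,0,0,0,-0.5]]]';python3 -m creep '[[[0.014,0.026,0,0,0,0,-0.5],[0.028,0.052,0,0,0,0,-0.5],[0.042,0.077,0,0,0,0,-0.5],[0.056,0.103,0,0,0,0,-0.5],[0.07,0.129,0,0,0,0,-0.5]]]'; python3 -m creep '[[[0.014,0.026,0,0,0,0,-0.5],[0.028,0.052,0,0,0,0,-0.5],[0.042,0.077,0,0,0,0,-0.5],[0.055,0.1,0,0,0,0,-0.5],[0.0625,0.1135,0,0,0,0,-0.5]]]';python3 -m creep '[[[0,0,0,0,0,0,-0.5],[0,0,-0.02,0,0,0,-0.5],[0,0,-0.04,0,0,0,-0.5],[0,0,-0.06,0,0,0,-0.5],[0,0,-0.06,0,0,0,-0.5]]]'
```

```text
t: 10.53
ee_pos: [0.527, -0.1256, 0.167]
eef_rot: [-0.001, 1.0, -0.0, -0.002]
wrist_force: [0.2, -0.6, -2.5]
gripper_width: 0.0375
t: 10.95
ee_pos: [0.5971, 0.0034, 0.1667]
eef_rot: [-0.0, 1.0, 0.0, -0.002]
wrist_force: [0.3, -0.1, -2.4]
gripper_width: 0.037
t: 11.37
ee_pos: [0.66, 0.1178, 0.1663]
eef_rot: [-0.0, 1.0, 0.001, -0.002]
wrist_force: [-0.5, -1.0, -2.3]
gripper_width: 0.0371
t: 11.78
ee_pos: [0.657, 0.1146, 0.1032]
eef_rot: [0.0, 1.0, -0.0, -0.005]
wrist_force: [-1.1, 0.2, -3.3]
gripper_width: 0.0373
```

```bash
python3 -m creep '[[[0,0,0.005,0,0,0,-0.5],[0,0,0.005,0,0,0,-0.5],[0,0,0.005,0,0,0,-0.5]]]'; python3 -m creep '[[[0.001,0,0,0,0,0,-0.5],[0.001,0,0,0,0,0,-0.5],[0.001,0,0,0,0,0,-0.5]]]'
python3 - <<'E'
from h import *
d=shot('wrist','w7');cv2.imwrite('pics/w7b.png',cv2.resize(d['pixels'][120:360,96:416,::-1],(800,600),interpolation=cv2.INTER_CUBIC));print(sense()['ee_pos'])
E
```

```text
t: 12.03
ee_pos: [0.6609, 0.1153, 0.1159]
eef_rot: [-0.0, 1.0, -0.0, 0.001]
wrist_force: [-0.0, 0.4, -2.2]
gripper_width: 0.0373
t: 12.28
ee_pos: [0.6613, 0.1154, 0.1148]
eef_rot: [-0.0, 1.0, 0.0, 0.0]
wrist_force: [0.5, 0.1, -1.9]
gripper_width: 0.0375
[0.66125064 0.11546062 0.11461115]
```

View pics/w7b.png

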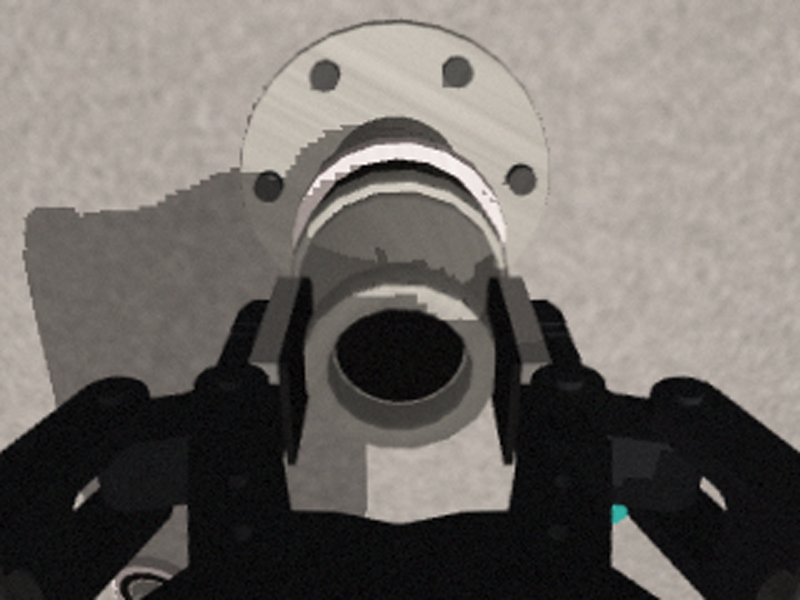

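The reducer is lined up over the ring, with the ring's front rim showing at (400,142). Lowering it.

```bash
python3 -m creep '[[[0,0,-0.004,0,0,0,-0.5],[0,0,-0.008,0,0,0,-0.5],[0,0,-0.011,0,0,0,-0.5],[0,0,-0.014,0,0,0,-0.5],[0,0,-0.014,0,0,0,-0.5]]]';python3 -m creep '[[[0,0,-0.001,0,0,0,-0.5],[0,0,-0.002,0,0,0,-0.5],[0,0,-0.002,0,0,0,-0.5]]]'; python3 -m creep '[[[0,0,-0.001,0,0,0,-0.5],[0,0,-0.001,0,0,0,-0.5]]]'
```

```text
t: 12.75
ee_pos: [0.6607, 0.1154, 0.0993]
eef_rot: [0.0, 1.0, 0.0, -0.001]
wrist_force: [0.7, -0.2, -2.5]
gripper_width: 0.0371
t: 13.0
ee_pos: [0.6613, 0.1155, 0.0988]
eef_rot: [-0.0, 1.0, 0.0, 0.0]
wrist_force: [-1.8, -0.0, 1.3]
gripper_width: 0.0375
t: 13.17
ee_pos: [0.6614, 0.1155, 0.0987]
eef_rot: [-0.0, 1.0, 0.0, 0.0]
wrist_force: [-5.9, -0.6, 9.6]
gripper_width: 0.0373
```

```bash
python3 -m creep '[[[0,0,0,0,0,0,0],[0,0,0,0,0,0,0.2],[0,0,0,0,0,0,0.5],[0,0,0,0,0,0,1],[0,0,0,0,0,0,1]]]';  python3 -m creep '[[[0,0,0.005,0,0,0,1],[0,0,0.02,0,0,0,1],[0,0,0.045,0,0,0,1],[0,0,0.07,0,0,0,1],[0,0,0.09,0,0,0,1]]]'; python3 -m creep '[[[-0.03,0.006,0,0,0,0,1],[-0.06,0.012,0,0,0,0,1],[-0.09,0.02,0,0,0,0,1],[-0.09,0.02,0,0,0,0,1]]]'
python3 -c "
from h import *
shot('wrist','w8');print(sense()['ee_pos'])"
python3 -m creep '[[[-0.03,0.021,0,0,0,0,1],[-0.06,0.042,0,0,0,0,1],[-0.09,0.065,-0.015,0,0,0,1],[-0.115,0.085,-0.03,0,0,0,1],[-0.135,0.104,-0.045,0,0,0,1]]]'; python3 -m creep '[[[0,0,0,0,0,0,1],[0,0,0,0,0,0,1]]]'
python3 - <<'E'
from h import *
d=shot('wrist','w9');print(sense()['ee_pos'])
a=load('w8')['pixels'][0:240,96:416];b=d['pixels'][60:300,96:416]
cv2.imwrite('pics/m1.png',cv2.resize(np.vstack([a,b])[:,:,::-1],(800,1200),interpolation=cv2.INTER_CUBIC)[:, :].reshape(2,600,800,3)[:, :500].transpose(1,0,2,3).reshape(500,1600,3)[:, :1600:1] if 0 else np.hstack([cv2.resize(x[:,60:260,::-1],(400,480),interpolation=cv2.INTER_CUBIC) for x in (a,b)]))
E
```

```text
t: 13.58
ee_pos: [0.6612, 0.1154, 0.0972]
eef_rot: [0.0, 1.0, 0.0, -0.0]
wrist_force: [0.1, 0.4, 0.2]
gripper_width: 0.0843
t: 14.0
ee_pos: [0.6615, 0.1155, 0.1895]
eef_rot: [-0.0, 1.0, 0.0, 0.001]
wrist_force: [0.7, -0.3, -0.3]
gripper_width: 0.0855
t: 14.33
ee_pos: [0.5668, 0.1365, 0.1875]
eef_rot: [0.0, 1.0, 0.001, -0.001]
wrist_force: [-0.7, -0.6, 0.4]
gripper_width: 0.0854
[0.56932631 0.1360538  0.18797481]
t: 14.8
ee_pos: [0.4353, 0.2404, 0.1424]
eef_rot: [-0.0, 1.0, 0.0, 0.001]
wrist_force: [0.9, 0.6, -0.9]
gripper_width: 0.0856
t: 14.97
ee_pos: [0.4361, 0.2402, 0.1422]
eef_rot: [0.0, 1.0, 0.001, -0.0]
wrist_force: [0.3, 0.6, 0.6]
gripper_width: 0.0854
[0.4371166  0.23975419 0.14271143]
```

View pics/m1.png

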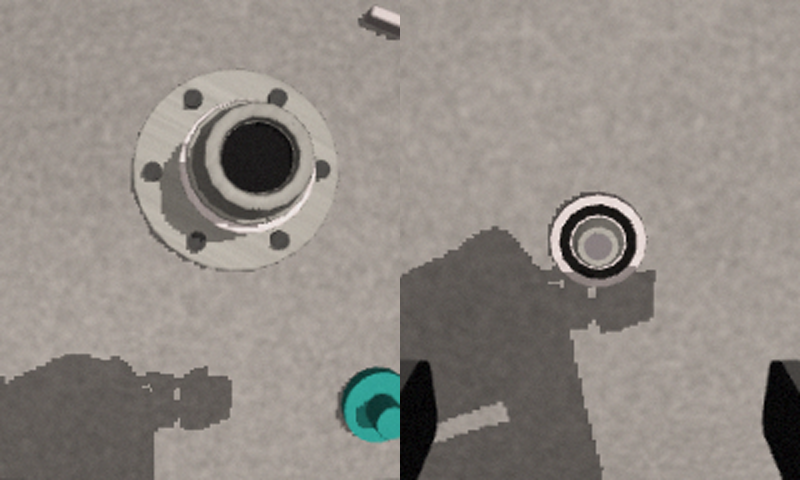

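Left: the reducer is seated, with its top bore at (258,157). Right: the narrow ring is centred at about (598,240).

```bash
python3 - <<'E'
from h import *
a=load('w8');b=load('w9')
fa=lambda u,v,z:at(a,u/2+156,v/2,z,1)
for p in [(258.5,157),(205,157),(313,157),(259,104),(259,209)]:print(fa(*p,.118))
fb=lambda u,v,z:at(b,(u-400)/2+156,v/2+60,z,1)
for p in [(598,240),(550,240),(646,240)]:print(fb(*p,.013))
E
```

```text
[0.6571 0.1154]
[0.6568 0.1341]
[0.6578 0.0959]
[0.6763 0.1153]
[0.6385 0.115 ]
[0.4353 0.2402]
[0.4353 0.2631]
[0.4354 0.2173]
```

```bash
python3 -m creep '[[[-0.0015,0,-0.03,0,0,0,1],[-0.0015,0,-0.06,0,0,0,1],[-0.0015,0,-0.09,0,0,0,1],[-0.0015,0,-0.115,0,0,0,1],[-0.0015,0,-0.13,0,0,0,1]]]'; python3 -m creep '[[[0,0,-0.006,0,0,0,1],[0,0,-0.0105,0,0,0,1],[0,0,-0.0105,0,0,0,1],[0,0,-0.0105,0,0,0,0.3],[0,0,-0.0105,0,0,0,0.1]]]' 40;  python3 -m creep '[[[0,0,0,0,0,0,-0.1],[0,0,0,0,0,0,-0.3],[0,0,0,0,0,0,-0.4],[0,0,0,0,0,0,-0.4],[0,0,0,0,0,0,-0.4]]]';python3 -m creep '[[[0,0,0,0,0,0,-0.4],[0,0,0,0,0,0,-0.4],[0,0,0.01,0,0,0,-0.4],[0,0,0.025,0,0,0,-0.4],[0,0,0.04,0,0,0,-0.4]]]';python3 -m creep '[[[0,0,0.03,0,0,0,-0.4],[0,0,0.06,0,0,0,-0.4],[0,0,0.09,0,0,0,-0.4],[0,0,0.12,0,0,0,-0.4],[0,0,0.14,0,0,0,-0.4]]]';python3 -m creep '[[[0.01,0,0,0,0,0,-0.4],[0.03,-0.005,0,0,0,0,-0.4],[0.05,-0.012,0,0,0,0,-0.4],[0.05,-0.012,0,0,0,0,-0.4],[0.05,-0.012,0,0,0,0,-0.4]]]'
python3 - <<'E'
from h import *
d=shot('wrist','w10');print(sense()['ee_pos'])
cv2.imwrite('pics/w10b.png',cv2.resize(d['pixels'][120:360,96:416,::-1],(800,600),interpolation=cv2.INTER_CUBIC))
E
```

```text
t: 15.43
ee_pos: [0.4356, 0.2385, 0.0104]
eef_rot: [0.0, 1.0, -0.001, -0.0]
wrist_force: [-1.0, 0.3, 0.1]
gripper_width: 0.0855
t: 15.85
ee_pos: [0.4355, 0.2396, 0.0028]
eef_rot: [-0.0, 1.0, -0.0, 0.001]
wrist_force: [-0.0, -0.1, -0.0]
gripper_width: 0.0637
t: 16.27
ee_pos: [0.4352, 0.2396, 0.0028]
eef_rot: [-0.0, 1.0, 0.0, 0.001]
wrist_force: [-1.1, -1.3, 9.1]
gripper_width: 0.0443
t: 16.68
ee_pos: [0.4345, 0.2394, 0.0428]
eef_rot: [0.0, 1.0, 0.0, -0.0]
wrist_force: [0.4, 0.5, -0.0]
gripper_width: 0.0439
t: 17.1
ee_pos: [0.4351, 0.2397, 0.1855]
eef_rot: [-0.001, 1.0, 0.0, 0.002]
wrist_force: [0.1, -0.6, -0.6]
gripper_width: 0.0441
t: 17.52
ee_pos: [0.4849, 0.227, 0.1813]
eef_rot: [0.0, 1.0, -0.0, -0.0]
wrist_force: [-0.6, 0.0, -0.8]
gripper_width: 0.0436
[0.48428302 0.22723351 0.18130048]
```

View pics/w10b.png

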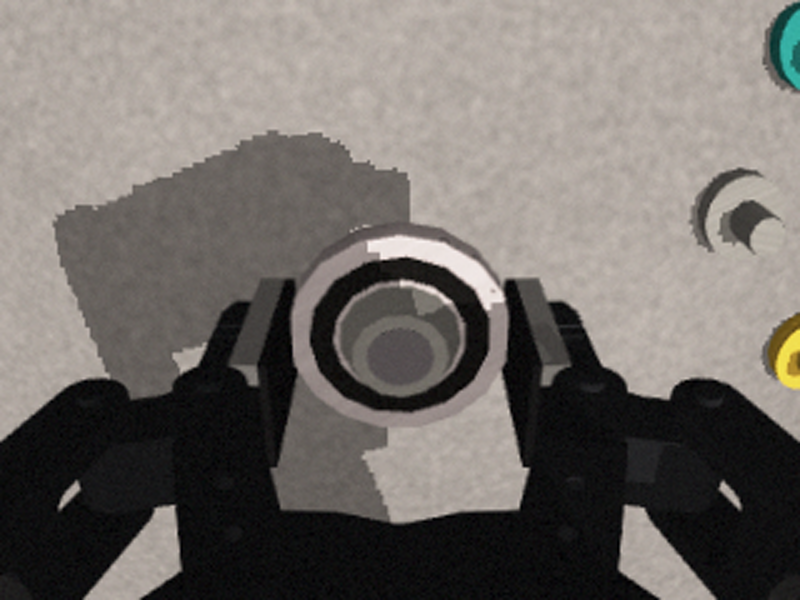

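Narrow ring held level, its rim at x 292–508, y 232–427; the cap's knob top is at (768,235).

```bash
python3 - <<'E'
from h import *
d=load('w10')
f=lambda u,v,z:at(d,u*.4+96,v*.4+120,z,1)
for p in [(400,232),(400,427),(292,330),(508,330)]: print(f(*p,.1935))
print(f(768,235,.038))
E
```

```text
[0.5082 0.2264]
[0.4622 0.2264]
[0.4866 0.2483]
[0.4866 0.2045]
[0.4405 0.0584]
```

```bash
python3 -m creep '[[[0.015,-0.01,0,0,0,0,-0.4],[0.045,-0.029,0,0,0,0,-0.4],[0.075,-0.048,0,0,0,0,-0.4],[0.1,-0.065,0,0,0,0,-0.4],[0.125,-0.081,0,0,0,0,-0.4]]]';python3 -m creep '[[[0.02,-0.013,0,0,0,0,-0.4],[0.04,-0.026,0,0,0,0,-0.4],[0.0475,-0.0305,0,0,0,0,-0.4],[0.0475,-0.0305,-0.02,0,0,0,-0.4],[0.0475,-0.0305,-0.04,0,0,0,-0.4]]]';python3 -m creep '[[[0,0,-0.01,0,0,0,-0.4],[0,0,-0.012,0,0,0,-0.4],[0,0,-0.012,0,0,0,-0.4],[0,0,-0.012,0,0,0,-0.4]]]'
```

```text
t: 17.98
ee_pos: [0.6101, 0.1458, 0.1816]
eef_rot: [0.0, 1.0, 0.0, -0.0]
wrist_force: [0.7, 0.4, -0.5]
gripper_width: 0.044
t: 18.4
ee_pos: [0.6572, 0.1163, 0.1419]
eef_rot: [-0.0, 1.0, -0.0, 0.001]
wrist_force: [0.1, 1.0, -0.9]
gripper_width: 0.0437
t: 18.73
ee_pos: [0.6574, 0.1164, 0.1308]
eef_rot: [-0.0, 1.0, 0.0, 0.001]
wrist_force: [1.2, -0.2, 0.2]
gripper_width: 0.0437
```

```bash
python3 -m creep '[[[0,-0.001,-0.004,0,0,0,-0.4],[0,-0.001,-0.008,0,0,0,-0.4],[0,-0.001,-0.011,0,0,0,-0.4],[0,-0.001,-0.013,0,0,0,-0.4],[0,-0.001,-0.013,0,0,0,-0.4]]]';python3 -m creep '[[[0,0,-0.001,0,0,0,-0.4],[0,0,-0.002,0,0,0,-0.4],[0,0,-0.002,0,0,0,-0.4]]]';python3 -m creep '[[[0,0,-0.001,0,0,0,-0.4],[0,0,-0.001,0,0,0,-0.4]]]';python3 -m creep '[[[0,0,-0.001,0,0,0,-0.4],[0,0,-0.001,0,0,0,-0.4]]]'
```

```text
t: 19.15
ee_pos: [0.6569, 0.1149, 0.1163]
eef_rot: [0.0, 1.0, 0.0, -0.0]
wrist_force: [0.1, 0.2, 0.2]
gripper_width: 0.0438
t: 19.4
ee_pos: [0.6572, 0.1149, 0.1147]
eef_rot: [-0.0, 1.0, 0.0, -0.0]
wrist_force: [0.5, -0.1, -0.2]
gripper_width: 0.0443
t: 19.57
ee_pos: [0.6573, 0.1149, 0.1141]
eef_rot: [0.0, 1.0, 0.0, 0.0]
wrist_force: [-0.2, 0.0, 1.1]
gripper_width: 0.0438
t: 19.73
ee_pos: [0.6575, 0.1149, 0.114]
eef_rot: [0.0, 1.0, 0.0, 0.001]
wrist_force: [-3.3, 0.0, 8.4]
gripper_width: 0.0438
```

```bash
python3 -m creep '[[[0,0,0,0,0,0,0.1],[0,0,0,0,0,0,0.3],[0,0,0,0,0,0,0.6],[0,0,0,0,0,0,1],[0,0,0,0,0,0,1]]]';  python3 -m creep '[[[0,0,0.005,0,0,0,1],[0,0,0.02,0,0,0,1],[0,0,0.045,0,0,0,1],[0,0,0.07,0,0,0,1],[0,0,0.09,0,0,0,1]]]'; python3 -m creep '[[[-0.03,-0.006,0,0,0,0,1],[-0.06,-0.012,0,0,0,0,1],[-0.09,-0.02,0,0,0,0,1],[-0.09,-0.02,0,0,0,0,1],[-0.09,-0.02,0,0,0,0,1]]]'
python3 -c "
from h import *
shot('wrist','w11');print(sense()['ee_pos'])"
python3 -m creep '[[[-0.03,-0.009,0,0,0,0,1],[-0.06,-0.018,0,0,0,0,1],[-0.09,-0.027,-0.015,0,0,0,1],[-0.115,-0.034,-0.035,0,0,0,1],[-0.128,-0.036,-0.055,0,0,0,1]]]'; python3 -m creep '[[[0,0,0,0,0,0,1],[0,0,0,0,0,0,1],[0,0,0,0,0,0,1]]]'
python3 - <<'E'
from h import *
d=shot('wrist','w12');print(sense()['ee_pos'])
a=load('w11')['pixels'][0:240,96:416];b=d['pixels'][60:300,96:416]
cv2.imwrite('pics/m2.png',np.hstack([cv2.resize(x[:,60:260,::-1],(400,480),interpolation=cv2.INTER_CUBIC) for x in (a,b)]))
E
```

```text
t: 20.15
ee_pos: [0.6571, 0.1149, 0.1126]
eef_rot: [-0.0, 1.0, 0.0, -0.0]
wrist_force: [0.4, 0.4, -0.4]
gripper_width: 0.0855
t: 20.57
ee_pos: [0.6574, 0.115, 0.205]
eef_rot: [-0.0, 1.0, 0.0, 0.001]
wrist_force: [0.4, 0.1, -0.3]
gripper_width: 0.0853
t: 20.98
ee_pos: [0.5665, 0.0948, 0.2036]
eef_rot: [-0.0, 1.0, -0.0, 0.0]
wrist_force: [-0.1, -0.3, 0.7]
gripper_width: 0.0853
[0.56755291 0.09493868 0.20365316]
t: 21.45
ee_pos: [0.4381, 0.0585, 0.1477]
eef_rot: [0.0, 1.0, 0.0, 0.001]
wrist_force: [0.5, -0.3, -0.1]
gripper_width: 0.0851
t: 21.7
ee_pos: [0.4414, 0.0591, 0.1489]
eef_rot: [-0.0, 1.0, 0.0, 0.001]
wrist_force: [0.7, 0.2, 1.1]
gripper_width: 0.0851
[0.44130662 0.05915853 0.14892565]
```

View pics/m2.png

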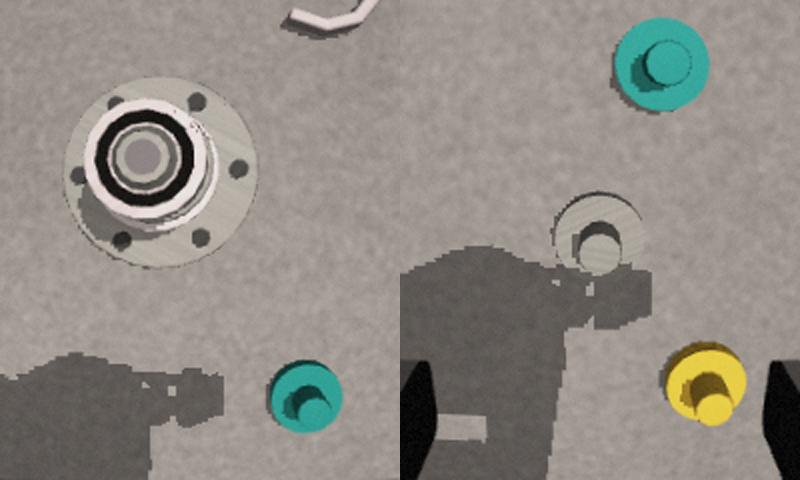

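Left: the narrow ring lies on the reducer, rim x 85–207, y 98–219. Right: the steel cap, knob top at (600,254).

```bash
python3 - <<'E'
from h import *
a=load('w11');b=load('w12')
fa=lambda u,v,z:at(a,u/2+156,v/2,z,1)
for p in [(146,158.5),(85,158),(207,158),(146,98),(146,219)]:print(fa(*p,.1255))
fb=lambda u,v,z:at(b,(u-400)/2+156,v/2+60,z,1)
print(fb(600,254,.038),fb(599,193,.013),fb(554,238,.013),fb(644,238,.013))
E
```

```text
[0.657  0.1137]
[0.6579 0.1364]
[0.657  0.0915]
[0.6798 0.1137]
[0.6344 0.1139]
[0.4395 0.0583] [0.4623 0.0588] [0.44   0.0807] [0.44   0.0368]
```

```bash
python3 -m creep '[[[-0.0015,-0.0005,-0.03,0,0,0,1],[-0.0015,-0.0005,-0.06,0,0,0,1],[-0.0015,-0.0005,-0.09,0,0,0,1],[-0.0015,-0.0005,-0.115,0,0,0,1],[-0.0015,-0.0005,-0.125,0,0,0,1]]]'; python3 -m creep '[[[0,0,-0.004,0,0,0,0.4],[0,0,-0.0065,0,0,0,0.2],[0,0,-0.0065,0,0,0,0],[0,0,-0.0065,0,0,0,-0.2],[0,0,-0.0065,0,0,0,-0.4]]]' 50;  python3 -m creep '[[[0,0,0,0,0,0,-0.5],[0,0,0,0,0,0,-0.6],[0,0,0,0,0,0,-0.7],[0,0,0,0,0,0,-0.8],[0,0,0,0,0,0,-0.9]]]';python3 -m creep '[[[0,0,0,0,0,0,-0.9],[0,0,0,0,0,0,-0.9],[0,0,0.01,0,0,0,-0.9],[0,0,0.025,0,0,0,-0.9],[0,0,0.04,0,0,0,-0.9]]]';python3 -m creep '[[[0,0,0.03,0,0,0,-0.9],[0,0,0.06,0,0,0,-0.9],[0,0,0.09,0,0,0,-0.9],[0,0,0.12,0,0,0,-0.9],[0,0,0.13,0,0,0,-0.9]]]';python3 -m creep '[[[0,0,0,0,0,0,-0.9],[0,0,0,0,0,0,-0.9]]]'
python3 - <<'E'
from h import *
d=shot('wrist','w13');print(sense()['ee_pos'])
cv2.imwrite('pics/w13b.png',cv2.resize(d['pixels'][120:360,96:416,::-1],(800,600),interpolation=cv2.INTER_CUBIC))
E
```

```text
t: 22.17
ee_pos: [0.4379, 0.0586, 0.0207]
eef_rot: [0.0, 1.0, 0.0, -0.001]
wrist_force: [-0.5, 0.2, -0.5]
gripper_width: 0.0855
t: 22.58
ee_pos: [0.4385, 0.0585, 0.0173]
eef_rot: [-0.0, 1.0, 0.0, 0.001]
wrist_force: [0.9, -0.7, 0.1]
gripper_width: 0.0263
t: 23.0
ee_pos: [0.4382, 0.0585, 0.0172]
eef_rot: [-0.0, 1.0, 0.0, 0.001]
wrist_force: [-2.6, -0.5, 8.7]
gripper_width: 0.0181
t: 23.42
ee_pos: [0.4374, 0.0584, 0.0573]
eef_rot: [0.0, 1.0, 0.0, -0.0]
wrist_force: [-0.0, -0.1, -1.3]
gripper_width: 0.0181
t: 23.83
ee_pos: [0.4388, 0.0585, 0.1909]
eef_rot: [-0.0, 1.0, 0.0, 0.003]
wrist_force: [0.9, -0.6, -1.2]
gripper_width: 0.0183
t: 24.0
ee_pos: [0.4375, 0.0584, 0.1866]
eef_rot: [-0.0, 1.0, 0.0, 0.001]
wrist_force: [0.1, 0.0, -1.6]
gripper_width: 0.0181
[0.43706334 0.05842151 0.18578572]
```

View pics/w13b.png

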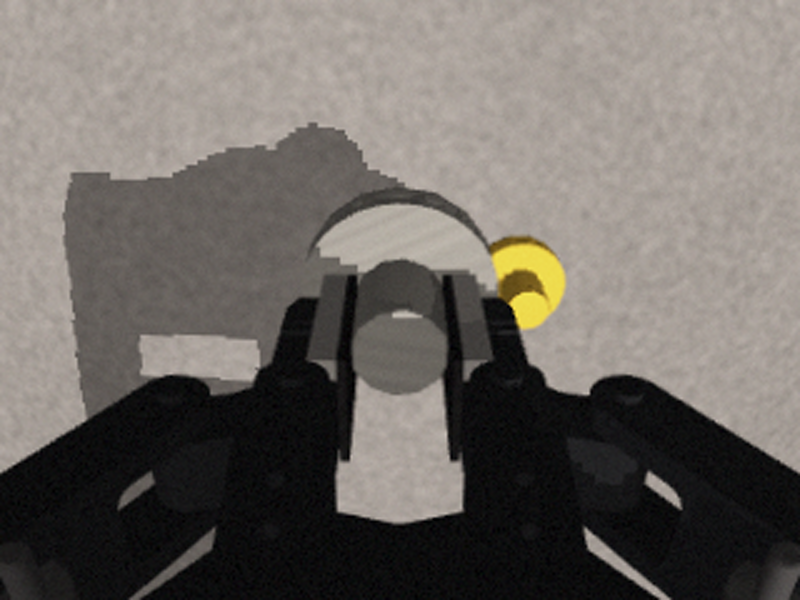

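The cap is held by the knob: knob top (400,353), disc front edge at (400,203) top and (400,188) bottom.

```bash
python3 - <<'E'
from h import *
d=load('w13')
f=lambda u,v,z:at(d,u*.4+96,v*.4+120,z,1)
print(f(400,353,.207),f(352,353,.207),f(447,353,.207),f(400,312,.207),f(400,394,.207),f(400,203,.182),f(400,188,.169))
E
```

```text
[0.4389 0.0579] [0.4389 0.0671] [0.4389 0.0488] [0.4479 0.0579] [0.4293 0.0578] [0.4605 0.0578] [0.4594 0.0578]
```

```bash
python3 -m creep '[[[0.015,0.004,0,0,0,0,-0.9],[0.045,0.012,0,0,0,0,-0.9],[0.075,0.019,0,0,0,0,-0.9],[0.105,0.027,0,0,0,0,-0.9],[0.135,0.035,0,0,0,0,-0.9]]]';python3 -m creep '[[[0.03,0.008,0,0,0,0,-0.9],[0.055,0.014,0,0,0,0,-0.9],[0.075,0.019,0,0,0,0,-0.9],[0.084,0.0215,0,0,0,0,-0.9],[0.084,0.0215,0,0,0,0,-0.9]]]';python3 -m creep '[[[0,0,-0.01,0,0,0,-0.9],[0,0,-0.02,0,0,0,-0.9],[0,0,-0.028,0,0,0,-0.9],[0,0,-0.028,0,0,0,-0.9],[0,0,-0.028,0,0,0,-0.9]]]'
```

```text
t: 24.47
ee_pos: [0.5732, 0.0938, 0.1844]
eef_rot: [0.0, 1.0, 0.0, -0.002]
wrist_force: [0.2, -0.9, -1.2]
gripper_width: 0.0181
t: 24.88
ee_pos: [0.6572, 0.1152, 0.1836]
eef_rot: [0.0, 1.0, 0.0, -0.001]
wrist_force: [-0.1, -0.8, -1.2]
gripper_width: 0.018
t: 25.3
ee_pos: [0.656, 0.1148, 0.1575]
eef_rot: [0.0, 1.0, 0.0, -0.001]
wrist_force: [0.4, 0.1, -0.1]
gripper_width: 0.0183
```

```bash
python3 -m creep '[[[0,0,-0.004,0,0,0,-0.9],[0,0,-0.007,0,0,0,-0.9],[0,0,-0.01,0,0,0,-0.9],[0,0,-0.012,0,0,0,-0.9],[0,0,-0.012,0,0,0,-0.9]]]';python3 -m creep '[[[0,0,-0.001,0,0,0,-0.9],[0,0,-0.002,0,0,0,-0.9],[0,0,-0.002,0,0,0,-0.9]]]';python3 -m creep '[[[0,0,-0.001,0,0,0,-0.9],[0,0,-0.001,0,0,0,-0.9]]]'
```

```text
t: 25.72
ee_pos: [0.6565, 0.1149, 0.1458]
eef_rot: [0.0, 1.0, 0.0, -0.0]
wrist_force: [-0.3, -0.6, -0.6]
gripper_width: 0.0182
t: 25.97
ee_pos: [0.6566, 0.1149, 0.1442]
eef_rot: [-0.0, 1.0, 0.0, -0.0]
wrist_force: [-0.4, -0.4, -1.1]
gripper_width: 0.0185
t: 26.13
ee_pos: [0.6567, 0.115, 0.1433]
eef_rot: [-0.0, 1.0, 0.0, 0.0]
wrist_force: [1.2, -0.2, -0.9]
gripper_width: 0.0178
```

```bash
python3 -m creep '[[[0,0,-0.001,0,0,0,-0.9],[0,0,-0.001,0,0,0,-0.9]]]';python3 -m creep '[[[0,0,-0.0005,0,0,0,-0.9],[0,0,-0.0005,0,0,0,-0.9]]]'
```

```text
t: 26.3
ee_pos: [0.657, 0.115, 0.1433]
eef_rot: [-0.0, 1.0, 0.0, 0.001]
wrist_force: [-1.8, -0.7, 6.7]
gripper_width: 0.0179
t: 26.47
ee_pos: [0.6572, 0.115, 0.1433]
eef_rot: [-0.0, 1.0, 0.0, 0.001]
wrist_force: [-3.4, -0.5, 8.8]
gripper_width: 0.0183
```

Firm stop at TCP z 0.1433, as expected for a seated cap. Releasing and checking.

```bash
python3 -m creep '[[[0,0,0.0005,0,0,0,-0.4],[0,0,0.001,0,0,0,0],[0,0,0.001,0,0,0,0.4],[0,0,0.001,0,0,0,0.4],[0,0,0.001,0,0,0,0.4]]]';  python3 -m creep '[[[0,0,0.01,0,0,0,0.4],[0,0,0.03,0,0,0,0.4],[0,0,0.05,0,0,0,0.4],[0,0,0.07,0,0,0,0.4],[0,0,0.08,0,0,0,0.4]]]'; python3 -m creep '[[[-0.03,-0.006,0,0,0,0,0.4],[-0.06,-0.012,0,0,0,0,0.4],[-0.09,-0.02,0,0,0,0,0.4],[-0.09,-0.02,0,0,0,0,0.4],[-0.09,-0.02,0,0,0,0,0.4]]]'
python3 -c "
from h import *
shot('wrist','w14');print(sense()['ee_pos'])"
python3 -m creep '[[[-0.04,-0.02,0,0,0,0,0.4],[-0.08,-0.04,0,0,0,0,0.4],[-0.12,-0.06,0,0,0,0,0.4],[-0.15,-0.08,0,0,0,0,0.4],[-0.15,-0.08,0,0,0,0,0.4]]]'
python3 - <<'E'
from h import *
s=shot('scene','scene1');t=shot('top','top1')
a=load('w14')['pixels'][0:240,156:356]
b=s['pixels'][140:260,245:345]
cv2.imwrite('pics/m3.png',np.hstack([cv2.resize(x[:,:,::-1],(400,480),interpolation=cv2.INTER_CUBIC) for x in (a,b)]))
p=load('top0')['pixels'];q=t['pixels'];cv2.imwrite('pics/m4.png',cv2.resize(q[:,:,::-1],(800,600)))
E
```

```text
t: 26.88
ee_pos: [0.6566, 0.1149, 0.1426]
eef_rot: [0.0, 1.0, 0.0, -0.0]
wrist_force: [-1.0, 0.3, -0.5]
gripper_width: 0.0595
t: 27.3
ee_pos: [0.6575, 0.115, 0.2262]
eef_rot: [-0.0, 1.0, 0.0, 0.002]
wrist_force: [0.9, 0.5, 0.3]
gripper_width: 0.0602
t: 27.72
ee_pos: [0.5658, 0.0947, 0.2234]
eef_rot: [-0.0, 1.0, -0.0, 0.0]
wrist_force: [0.6, 0.5, -0.4]
gripper_width: 0.0597
[0.56692685 0.09492292 0.22339461]
t: 28.18
ee_pos: [0.4128, 0.0134, 0.2224]
eef_rot: [0.0, 1.0, -0.0, -0.001]
wrist_force: [0.8, 0.8, -0.1]
gripper_width: 0.0595
```

View pics/m3.png

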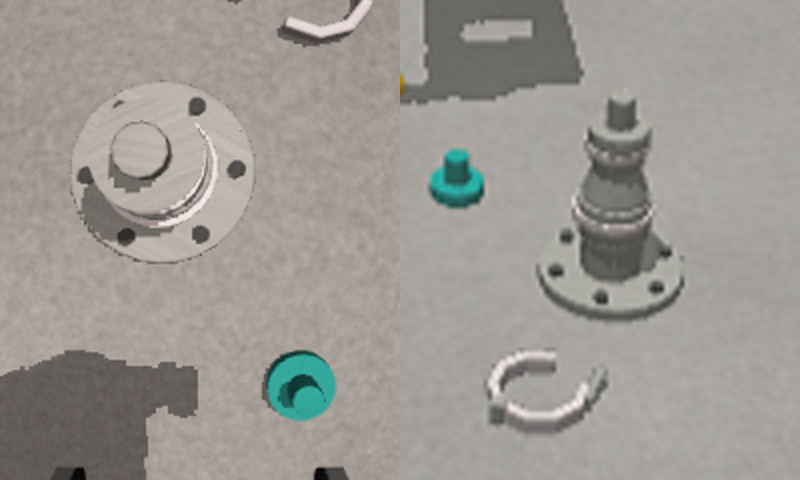

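The column stands upright with all four parts in order; the knob top is at (140,150) in the left picture. One numeric check, then I hand in.

```bash
python3 - <<'E'
from h import *
a=load('w14')
for p in [(140,150),(110,150),(170,150)]: print(at(a,p[0]/2+156,p[1]/2,.164,1))
print(sense()['wrist_force'].round(1)); print(ctrl.close_job())
E
```

```text
[0.6581 0.1141]
[0.6584 0.1242]
[0.6579 0.104 ]
[0.8 0.7 0.2]
the job is handed in; nothing more can be done
None
```

The reducing column is built on the wide port in the order asked: wide ring, reducer wide end down, narrow ring, then the steel cap. I handed the job in at about 28 s on the robot's clock.

- **Seating:** I lowered each part until it met resistance (8–10 N) before opening the jaws. The reducer, narrow ring and cap came to a firm stop within 1 mm of the expected height. The wide ring's contact built up more gradually, with about 5 N sideways, so I checked it by camera: level, and centred on the port.
- **Last checks:** The final pictures show the column upright. The knob is about 1 mm off the port axis and, judged by its apparent size, at the expected height of 164 mm. Both are within the camera calibration of about 2 mm. The arm stood clear at hand-in.
- **Bystanders and look-alikes:** The arm never went near the wrench, clamp, gauge or the coloured caps. I did not compare their positions in before-and-after pictures.

No check failed. The one disagreement was over the reducer's position before I gripped it: readings differed by about 3 mm, so I measured it again in the hand and corrected for it.

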